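# Close and lock the draught screen of a finds balance

### The arm

A 6-joint arm with a two-finger parallel gripper is mounted at the origin on the work surface. World frame = base frame: x ahead of the robot, y to its left, z up, the work surface at z = 0. Lengths are in mm, angles in rad, forces in N, time in s.
With the tool pointing down it reaches from about 275 to 1000 mm from the base axis. Payload 8.4 kg.
Tool frame: the origin (TCP) lies midway between the tips of the shut fingers; the grasp point (between the pads) lies 19 mm behind it; z points along the fingers, y is the line along which they close (so a half turn about z gives the same grasp; the last joint's range is limited). The gripper opens to 85 mm and grips with 20 to 120 N. Pads are 22 mm wide; open, the fingers measure 114 mm over their backs; the gripper's body (76 mm by 85 mm) begins 54 mm behind the grasp point. The pads swing forward as they close: fully open they stand 13 mm farther back than shut.
Start: joints at [-1.252, 0.353, 1.633, -0, 1.155, -0.002], TCP at [197.077, -593.118, 231.281] pointing down, gripper open.
Joint ranges: [-2.63, 2.63], [-0.92, 2.1], [0.06, 2.66], [-1.3, 4.44], [0, 2.69], [-3.02, 3.02]. Speed limits (rad/s): [2.22, 2.22, 2.79, 3.14, 3.14, 3.14].

### API

Orientations are given as [roll, pitch, yaw] about the fixed x, y, z axes, in that order (R = Rz(yaw) Ry(pitch) Rx(roll)).
In Python, from rig import r, cams gives the robot as it stands. The module is installed in compiled form; this text tells all that it offers.
- The arm moves only by the tool send_rows, never from a script. Its argument "targets" is one flat list of numbers, 7 for each row, row after row: the shift along the tool's x, y, z in m, then the turn, a rotation vector about the tool's x, y, z in rad, then the opening, from -1 (shut) to 1 (fully open). In form: [tx, ty, tz, wx, wy, wz, fingers, tx, ty, tz, wx, wy, wz, fingers, ...]. A call has 1 to 12 rows; each row is the pose to reach, as a shift and turn from the pose commanded when the call began, along the tool's axes at that moment; what a row does not reach only later rows make up. A row lasts 1/12 s, in which the tool goes at most 41.7 mm and 7.16 degrees, less where a joint would pass 70% of its speed; a pose out of reach is approached as far as the arm can. A call with a gripper value outside its range is refused whole. The fingers move at their own pace and stop on an object; "grip_force" is the grip in N (left out, the last holds). Time passes only in rows, so rows that repeat a pose let the fingers close. It gives the time, the measured TCP pose, the force, the opening and the grip force at its end, in the units of the state.
- r.sense(): the state, without advancing time (a new reading comes with each control period).
- cams.grab_frame(name): name is "scene" or "top" or "wrist"; returns a dict with "color" (480x640x3 uint8, blue, green, red), "fx", "fy", "cx", "cy" (pixels), "k1" (the pictures are not rectified: a ray, as slopes to the right and down, at radius r is drawn at 1 + k1 r^2 times it, then the intrinsics apply), "xyz" and "attitude" of the camera in the world. Camera axes: x right, y down, z forward; pixel columns grow to the right and rows downward; lengths in mm; the calibration is good to about 2 mm. A picture is of the moment at which its call begins. There is no depth.
- r.sign_off(): hands the job in; it is judged then, once.
The state is a dict: "clock": time; "qpos": joint angles; "qvel": joint speeds; "joint_efforts": joint torques, N m; "eef_pos": TCP position; "tcp_rot": TCP orientation; "contact_force": force on the tool from outside, world axes, zero at the start; "wrist_torque": the same for the moment, N m; "opening": opening from 0.0 (shut) to 1.0 (fully open); "grasp_force": force on a finger pad.
Only numpy, scipy, OpenCV 4.12 (cv2) and the standard library are available. Lean on these libraries where they do the work, as an engineer would, in place of code of your own. Each camera call takes 0.05 s, during which the arm holds its last target. There are 200 camera calls.

### The job

The draught screen around the small red balance is standing open. Swing its hinged blue wing round, without slamming it, until it is square to the grey back panel and its yellow tab lies over the yellow-ringed hole in the base; then take the red-handled pin from its wooden rest and push it upright and fully home down through the tab into that hole, so that the wing is locked. Leave the balance, jar, cup and brush where they are.

Things in the scene. Friction and masses are not known exactly. Their poses are not given: they have to be found in the camera images.
- screen: Fixed draught screen: grey base plate 220 x 340 x 12 mm on the table; grey panels 8 mm thick, 116 mm high: back panel along y at x = +90 mm, y -33 to 157; left panel along x at y = +155, x -66 to 94. Origin: centre of the plate's underside, z up, yaw varies. Vertical 11 mm holes: the ringed one at (-76, -40) is to be used, the plain one at (-54, -123) (half-open setting) stays empty.
- wing (a joint): Wing angle about its upright hinge at (90, -40) mm in the screen's frame. 0 = open, in line with the back panel, pointing to the screen's -y; grows clockwise seen from above; pi/2 = square, pointing to the screen's -x, both holes in line. Range 0 to 1.9. Stiff (about 0.08 N m), no spring, stays where left; no stop at square.
- wing_hinge (a point): Point on the hinge axis at the height of the wing's top edge (116 mm above the table).
- wing_grip (a point): Point on the wing's top edge, 110 mm from the hinge axis, 116 mm above the table. The wing is a blue board 8 mm thick, 10 to 142 mm from the hinge, 16 to 116 mm above the table; its top 10 mm is an aluminium rail 12 mm thick, to be gripped from above. Axes: y along the wing back to the hinge, x the board's normal, z up.
- tab_hole (a point): Centre of the tab's hole at its top face, 22 mm above the table, 166 mm from the hinge axis. The yellow tab is a plate 34 mm wide (across the wing), 40 mm long, 6 mm thick at the foot of the wing's free end, 4 mm above the base plate; the hole is vertical, right through, 11 mm wide. Axes as wing_grip.
- lock_hole (a point): Centre of the mouth of the yellow-ringed hole in the base plate, 12 mm above the table; the hole is 11 mm wide and goes 12 mm down to the table. Axes as screen.
- pin: Locking pin, loose, 75 mm tall, about 45 g. Origin: centre of its lower tip; z up along it. Steel shank 8 mm wide, 20 mm long, tip tapered (4 mm wide, full 5 mm up); above it a collar 22 mm wide, 5 mm thick; then a round red handle 16 mm wide, 25 to 75 mm above the tip. Starts upright in the rest, collar on the block. Home: collar on the tab, tip 2 mm above the table.
- pinrest: Fixed wooden block 70 x 70 x 30 mm with a vertical 11 mm through hole at its centre, in which the pin stands. Origin: centre of its underside.
- balance: Small red balance 130 x 100 x 18 mm with a 72 mm steel pan and a sherd, loose on the base plate inside the screen. Origin: centre of its underside. Bystander.
- jar: Amber jar with a black lid, 60 mm wide, 85 mm tall, loose. Origin: centre of its underside. Bystander.
- cup: White plastic cup, 72 mm wide at the rim, 80 mm tall, loose. Origin: centre of its underside. Bystander.
- brush: Hand brush 190 mm long lying on the table along its own x, loose. Bystander.
Not all that is in view belongs to the job. There is more than one size of the pin; the job needs the smallest.

How it is judged:
By the outcome, as a careful person would: the job done as asked, in the order asked, and still so for the second after the job is handed in, with the robot touching nothing.
It also fails if it takes over 64 s, if anything falls off the work surface, if the arm or the gripper's body presses on something with over 40 N, if the wrist force passes 120 N, or if a joint passes its speed limit or range.

## Working session

There is one attempt and no reset: what is moved stays moved. The work goes in short steps, Python scripts to look and compute and a tool call to move; the robot and the scene stay as the last step left them, time stands still between calls to the robot, and variables do not carry over. Pictures are saved under pics/ and viewed, at most 10 in all, crops included, and the job is handed in when it is done.

Besides the shell and the picture viewer there is one more tool, called after "Call:" as a command line: name --argument value ..., lists and objects as JSON in quotes. send_rows: Moves the arm, as the interface text tells. Its arguments: {"type":"object","properties":{"targets":{"type":"array"},"grip_force":{"type":"number"}},"required":["targets"]}

```bash
mkdir -p pics; cat > h.py <<'E'
import numpy as np, cv2
from rig import r, cams
from scipy.spatial.transform import Rotation as R
def snap(n,f):
    d=cams.grab_frame(n); cv2.imwrite(f'pics/{f}.png',d['color']); 
    np.save(f'pics/{f}.npy',{k:v for k,v in d.items()},allow_pickle=True); return d
def load(f): return np.load(f'pics/{f}.npy',allow_pickle=True).item()
def rot(d):
    a=np.array(d['attitude'],float)
    return a if a.shape==(3,3) else (R.from_euler('xyz',a).as_matrix() if a.size==3 else R.from_quat(a).as_matrix())
def K(d): return np.array([[d['fx'],0,d['cx']],[0,d['fy'],d['cy']],[0,0,1.]])
def p2w(d,u,v,z):
    s=cv2.undistortPoints(np.array([[[u,v]]],float),K(d),np.array([d['k1'],0,0,0,0.]))[0,0]
    w=rot(d)@np.array([s[0],s[1],1]); o=np.array(d['xyz']); return o+w*(z-o[2])/w[2]
def w2p(d,P):
    P=(np.atleast_2d(P)-np.array(d['xyz']))@rot(d)
    return cv2.projectPoints(P.reshape(-1,1,3),np.zeros(3),np.zeros(3),K(d),np.array([d['k1'],0,0,0,0.]))[0][:,0]
E
python3 - <<'E'
from h import *
for n in ['scene','top']:
    d=snap(n,n+'0'); print(n,{k:v for k,v in d.items() if k!='color'})
print(r.sense())
E
```

```text
scene {'fx': 523.998499145516, 'fy': 523.998499145516, 'cx': 322.02823280904937, 'cy': 240.91667809619364, 'k1': -0.0333904552128994, 'xyz': array([1218.40232035, -389.96002203,  638.97950888]), 'attitude': array([-2.17970327e+00, -1.09950378e-04,  1.13809675e+00])}
top {'fx': 539.94014653684, 'fy': 539.94014653684, 'cx': 315.2048032058944, 'cy': 237.64482340687684, 'k1': -0.11594214370729664, 'xyz': array([ 432.03395122,  -53.03009496, 1079.07021846]), 'attitude': array([-3.01226633e+00, -2.71449178e-03, -1.56928728e+00])}
{'clock': 0.1, 'qpos': array([-1.25239645e+00,  3.53609594e-01,  1.63406943e+00, -1.18617880e-05,
        1.15521083e+00, -2.38168874e-03]), 'qvel': array([-2.92896620e-04, -1.51122677e-03, -1.68414880e-03,  8.81043801e-04,
        3.91267536e-05, -4.21656883e-04]), 'joint_efforts': array([ 5.71543314e-04, -6.06360912e+01, -3.42818785e+01,  1.61126304e-04,
        3.88795059e-03,  1.77389035e-05]), 'eef_pos': array([ 196.93766762, -592.69904167,  230.61344823]), 'tcp_rot': array([-3.14029543e+00,  7.75634391e-06,  3.20786371e-01]), 'contact_force': array([-0.30190355, -0.01991387,  0.35647216]), 'wrist_torque': array([-0.04842041,  0.01072876,  0.01317839]), 'grasp_force': 0.0, 'opening': 0.9991149443604941}
```

View pics/top0.png

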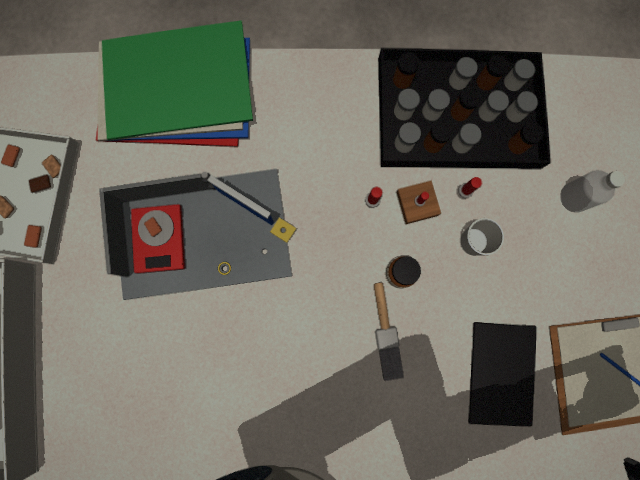

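View pics/scene0.png

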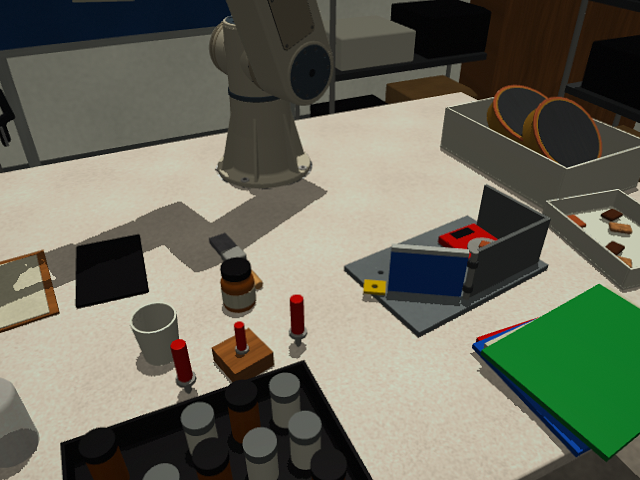

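Top view: the screen plate spans about (103..292, 170..299), hinge near (207,177), tab hole (283,231), ringed hole (224,268) and plain hole (265,252). There are three red pins: (374,196), (423,198) in the wooden rest, and (471,187). The one in the rest looks smallest; I'll check it in a crop.

```bash
python3 - <<'E'
import cv2,numpy as np
a=cv2.imread('pics/top0.png'); s=cv2.imread('pics/scene0.png')
A=cv2.resize(a[160:310,95:305],None,fx=3.8,fy=3.8,interpolation=cv2.INTER_CUBIC); cv2.imwrite('pics/c1.png',A)
B=cv2.resize(a[170:230,360:490],None,fx=6,fy=6,interpolation=cv2.INTER_CUBIC)
C=cv2.resize(s[285:395,155:315],None,fx=2.1,fy=2.1,interpolation=cv2.INTER_CUBIC)
o=np.zeros((B.shape[0]+C.shape[0],780,3),np.uint8);o[:B.shape[0],:B.shape[1]]=B;o[B.shape[0]:,:C.shape[1]]=C
cv2.imwrite('pics/c2.png',o);print(A.shape,B.shape,C.shape)
E
```

```text
(570, 798, 3) (360, 780, 3) (231, 336, 3)
```

View pics/c1.png

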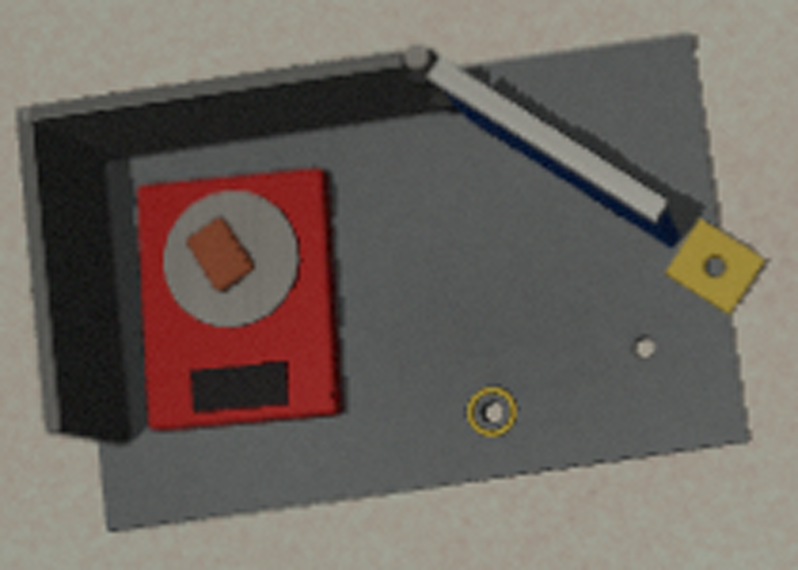

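View pics/c2.png

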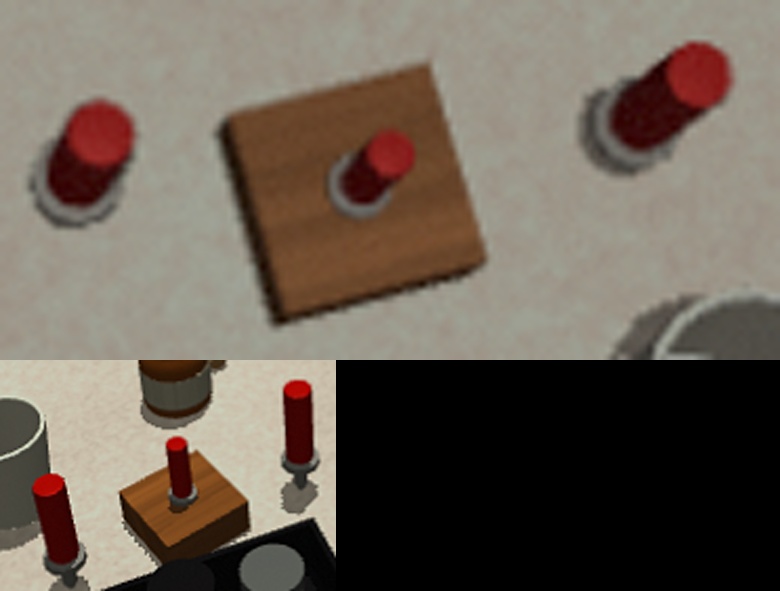

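The crop confirms it: the rest pin, with handle top at (390,153) and collar at (362,185) in the crop, is clearly the thinnest and shortest. The other two stand on the table and are larger. Next I fit the poses.

```bash
cat >> h.py <<'E'
def T(s,p): c,n=np.cos(s[2]),np.sin(s[2]); return np.array([s[0]+c*p[0]-n*p[1],s[1]+n*p[0]+c*p[1]])
E
python3 - <<'E'
from h import *
from scipy.optimize import least_squares
d=load('top0'); f=lambda x,y:(95+(x+.5)/3.8-.5,160+(y+.5)/3.8-.5)
M=[((695,35),(110,-170),12),((749,440),(-110,-170),12),((108,530),(-110,170),12),((492,411),(-76,-40),12),((644,347),(-54,-123),12),((418,58),(90,-40),116)]
W=[(p2w(d,*f(*a),z)[:2],np.array(b)) for a,b,z in M]
res=lambda s:np.concatenate([T(s,b)-w for w,b in W])
q=least_squares(res,[600,150,0.0]); s=q.x; print('screen',s,'res',q.fun.reshape(-1,2).round(1).tolist())
h=T(s,(90,-40)); l=T(s,(-76,-40)); print('hinge',h,'lock',l)
t=p2w(d,*f(714,265),22)[:2]; e=p2w(d,*f(655,210),116)[:2]; print('tab',t,np.hypot(*(t-h)),'rail end',e,np.hypot(*(e-h)))
for p in (t,e):
    v=p-h; print('wing ang',-(np.arctan2(v[1],v[0])-(s[2]-np.pi/2)))
g=lambda x,y:(360+(x+.5)/6-.5,170+(y+.5)/6-.5)
print('pin top',p2w(d,*g(390,153),85),'collar',p2w(d,*g(362,185),35))
c=[p2w(d,*g(*k),30)[:2] for k in [(228,118),(430,65),(485,262),(279,318)]]; print('rest',np.mean(c,0),[np.hypot(*(c[i]-c[i-1])) for i in range(4)])
ds=load('scene0')
for P in [(*t,22),(*l,12),(*h,116)]: print('scene px',w2p(ds,P))
for u,v,z in [(374,196,0),(471,187,0),(405,271,85),(483,237,80)]: print(p2w(d,u,v,z))
E
```

```text
screen [5.79439996e+02 1.74694547e+02 1.41577939e-01] res [[0.7, 0.9], [-0.9, 0.3], [0.1, 0.1], [-0.3, -0.6], [-0.6, -0.5], [1.0, -0.1]]
hinge [674.18372475 147.79425414] lock [509.84462563 124.37075097]
tab [585.90743387   8.99590051] 164.49220802470876 rail end [598.65444327  31.86859572] 138.3597869281824
wing ang 0.7080510500993973
wing ang 0.7190294156859034
pin top [ 642.71232646 -261.85667788   85.        ] collar [ 642.486952   -262.72807282   35.        ]
rest [ 641.72593869 -261.62176652] [np.float64(68.90555403735944), np.float64(70.72232031583705), np.float64(68.6325181728313), np.float64(71.7051105606227)]
scene px [[374.82615026 285.58962662]]
scene px [[405.61623968 252.25708734]]
scene px [[474.73499643 251.16554639]]
[ 658.29545171 -175.59849769    0.        ]
[ 6.78418901e+02 -3.77256043e+02  2.27373675e-13]
[ 499.4231659  -221.69201059   85.        ]
[ 563.78864173 -372.5896953    80.        ]
```

```bash
cat >> h.py <<'E'
def rel(x,y,z,psi,s=None):
    s=s or r.sense(); R0=R.from_euler('xyz',s['tcp_rot']); 
    t=R0.inv().apply(np.array([x,y,z])-s['eef_pos'])/1000
    w=(R0.inv()*R.from_euler('xyz',[np.pi,0,psi])).as_rotvec(); return np.r_[t,w].round(4).tolist()
E
python3 - <<'E'
from h import *
print(rel(615,55,190,1.0))
E
```

```text
[0.601, -0.4828, 0.0412, -0.0012, -0.0004, -0.6792]
```

Call:
send_rows --targets '[0.601, -0.483, 0.041, -0.001, 0, -0.68, 1, 0.601, -0.483, 0.041, -0.001, 0, -0.68, 1, 0.601, -0.483, 0.041, -0.001, 0, -0.68, 1, 0.601, -0.483, 0.041, -0.001, 0, -0.68, 1, 0.601, -0.483, 0.041, -0.001, 0, -0.68, 1, 0.601, -0.483, 0.041, -0.001, 0, -0.68, 1, 0.601, -0.483, 0.041, -0.001, 0, -0.68, 1, 0.601, -0.483, 0.041, -0.001, 0, -0.68, 1, 0.601, -0.483, 0.041, -0.001, 0, -0.68, 1, 0.601, -0.483, 0.041, -0.001, 0, -0.68, 1, 0.601, -0.483, 0.041, -0.001, 0, -0.68, 1, 0.601, -0.483, 0.041, -0.001, 0, -0.68, 1]' --grip_force 40

```text
clock: 1.1
eef_pos: [468.3, -171.6, 204.6]
tcp_rot: [3.141, 0.0, 1.001]
contact_force: [0.8, -0.6, 0.2]
opening: 0.994
grasp_force: 0.0
```

```bash
python3 - <<'E'
from h import *
print(rel(615,55,190,1.0))
E
```

```text
[0.2699, 0.0012, 0.0145, 0.0008, 0.0004, 0.0008]
```

Call:
send_rows --targets '[0.27, 0.001, 0.0145, 0, 0, 0, 0.3, 0.27, 0.001, 0.0145, 0, 0, 0, 0.3, 0.27, 0.001, 0.0145, 0, 0, 0, 0.3, 0.27, 0.001, 0.0145, 0, 0, 0, 0.3, 0.27, 0.001, 0.0145, 0, 0, 0, 0.3, 0.27, 0.001, 0.0145, 0, 0, 0, 0.3, 0.27, 0.001, 0.0145, 0, 0, 0, 0.3, 0.27, 0.001, 0.0145, 0, 0, 0, 0.3, 0.27, 0.001, 0.0145, 0, 0, 0, 0.3]'

```text
clock: 1.85
eef_pos: [614.2, 54.1, 189.3]
tcp_rot: [-3.142, 0.001, 1.003]
contact_force: [-0.2, 0.6, -0.0]
opening: 0.649
grasp_force: 0.0
```

```bash
python3 - <<'E'
from h import *
d=snap('wrist','w1'); print(d['xyz'],d['attitude']); print(rel(615,55,92,1.0)); 
h=np.array([674.18,147.79]);a=-2.142;u=np.array([np.cos(a),np.sin(a)]);n=np.array([-u[1],u[0]])
print(w2p(d,[[*(h+k*u+m*n),116] for k in (20,110,142) for m in (-6,6)]).round(0).tolist(), w2p(d,[[*(h+166*u),22]]))
E
```

```text
[659.37835917 124.93235937 331.40700758] [ 2.81176076e+00  1.14601055e-04 -5.67423608e-01]
[0.0024, 0.0001, 0.0975, -0.0001, 0.0015, 0.0018]
[[307.0, 100.0], [329.0, 100.0], [307.0, 256.0], [327.0, 256.0], [308.0, 302.0], [326.0, 303.0]] [[317.05579151 276.65357346]]
```

View pics/w1.png

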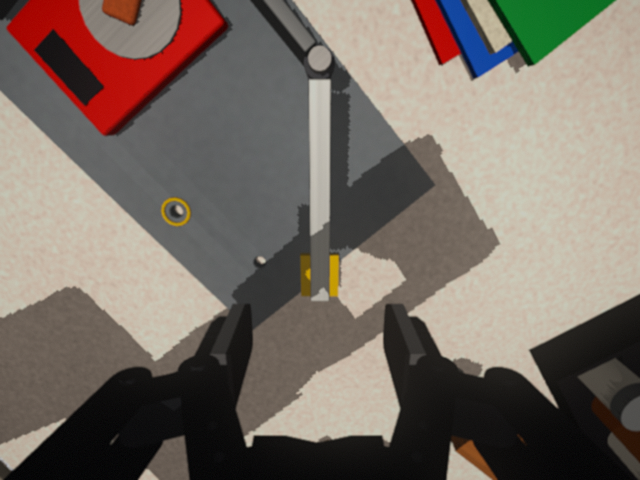

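The wrist view shows the rail at columns 309–331 with its end at row 300, and the tab under it. This matches the prediction within about 1 mm, so I go down and grip.

Call:
send_rows --targets '[0.0024, 0.001, 0.035, 0, 0.001, 0.0018, 0.1, 0.0024, 0.001, 0.06, 0, 0.001, 0.0018, 0.0, 0.0024, 0.001, 0.08, 0, 0.001, 0.0018, 0.0, 0.0024, 0.001, 0.0975, 0, 0.001, 0.0018, 0.0, 0.0024, 0.001, 0.0975, 0, 0.001, 0.0018, 0.0, 0.0024, 0.001, 0.0975, 0, 0.001, 0.0018, -0.3, 0.0024, 0.001, 0.0975, 0, 0.001, 0.0018, -0.6, 0.0024, 0.001, 0.0975, 0, 0.001, 0.0018, -1, 0.0024, 0.001, 0.0975, 0, 0.001, 0.0018, -1, 0.0024, 0.001, 0.0975, 0, 0.001, 0.0018, -1, 0.0024, 0.001, 0.0975, 0, 0.001, 0.0018, -1, 0.0024, 0.001, 0.0975, 0, 0.001, 0.0018, -1]'

```text
clock: 2.9
eef_pos: [616.9, 54.2, 94.2]
tcp_rot: [3.139, -0.001, 1.0]
contact_force: [-2.9, -2.3, 7.8]
opening: 0.132
grasp_force: 39.7
```

```bash
python3 - <<'E'
from h import *
s=r.sense(); h=np.array([674.18,147.79]); v=s['eef_pos'][:2]-h
print(s['opening'],s['grasp_force'],s['contact_force'],s['eef_pos'],s['tcp_rot'],np.hypot(*v), .1416-np.pi/2-np.arctan2(v[1],v[0]))
a0=np.arctan2(v[1],v[0]); rr=np.hypot(*v); psi0=s['tcp_rot'][2]
aT=.1416-np.pi
for k in range(1,13):
    f=k/12; a=a0+f*(aT-a0); p=h+rr*np.array([np.cos(a),np.sin(a)])
    print(rel(*p,s['eef_pos'][2],psi0+f*(aT-a0),s))
E
```

```text
0.13150197602991762 39.67633545398712 [-2.9298319  -2.34483748  7.76041717] [616.87890868  54.2400817   94.18890857] [ 3.13931388e+00 -8.63512247e-04  9.99592967e-01] 109.70415798834269 0.6911737438185885
[0.0001, -0.008, -0.0, 0.0022, -0.0009, 0.0733]
[0.0008, -0.016, -0.0, 0.0022, -0.001, 0.1466]
[0.0021, -0.024, -0.0001, 0.0022, -0.0011, 0.2199]
[0.004, -0.0318, -0.0001, 0.0021, -0.0012, 0.2932]
[0.0064, -0.0395, -0.0001, 0.0021, -0.0013, 0.3665]
[0.0094, -0.0469, -0.0001, 0.0021, -0.0014, 0.4398]
[0.013, -0.0541, -0.0001, 0.002, -0.0014, 0.5131]
[0.017, -0.0611, -0.0001, 0.002, -0.0015, 0.5864]
[0.0216, -0.0677, -0.0001, 0.0019, -0.0016, 0.6597]
[0.0266, -0.074, -0.0001, 0.0019, -0.0017, 0.733]
[0.0321, -0.0799, -0.0002, 0.0018, -0.0017, 0.8063]
[0.0379, -0.0854, -0.0002, 0.0018, -0.0018, 0.8796]
```

Call:
send_rows --targets '[0, -0.004, 0, 0, 0, 0.0367, -1, 0.0001, -0.008, 0, 0, 0, 0.0733, -1, 0.0004, -0.012, 0, 0, 0, 0.11, -1, 0.0008, -0.016, 0, 0, 0, 0.1466, -1, 0.0014, -0.02, 0, 0, 0, 0.1833, -1, 0.0021, -0.024, 0, 0, 0, 0.2199, -1, 0.003, -0.0279, 0, 0, 0, 0.2566, -1, 0.004, -0.0318, 0, 0, 0, 0.2932, -1, 0.0051, -0.0357, 0, 0, 0, 0.33, -1, 0.0064, -0.0395, 0, 0, 0, 0.3665, -1, 0.0078, -0.0432, 0, 0, 0, 0.4032, -1, 0.0094, -0.0469, 0, 0, 0, 0.4398, -1]'

```text
clock: 3.9
eef_pos: [582.5, 88.1, 94.2]
tcp_rot: [3.14, -0.002, 0.558]
contact_force: [-2.4, -0.7, 6.6]
opening: 0.134
grasp_force: 39.7
```

```bash
python3 - <<'E'
from h import *
s=r.sense(); h=np.array([674.18,147.79]); v=s['eef_pos'][:2]-h
print(s['opening'],s['grasp_force'],s['contact_force'],s['wrist_torque'],s['eef_pos'],s['tcp_rot'],np.hypot(*v), .1416-np.pi/2-np.arctan2(v[1],v[0]))
a0=np.arctan2(v[1],v[0]); rr=109.7; psi0=s['tcp_rot'][2]
aT=.1416-np.pi
for k in range(1,13):
    f=k/12; a=a0+f*(aT-a0); p=h+rr*np.array([np.cos(a),np.sin(a)])
    print(rel(*p,s['eef_pos'][2],psi0+f*(aT-a0),s))
E
```

```text
0.1340202444536715 39.711812138557434 [-2.39645147 -0.6592174   6.61857967] [-0.0988603   0.47853163  0.26521166] [582.52395534  88.05438654  94.20895607] [ 3.14027022e+00 -2.36118194e-03  5.57800248e-01] 109.40372039797089 1.1348011549722008
[-0.0003, -0.004, -0.0, 0.0013, -0.0024, 0.0363]
[-0.0002, -0.008, -0.0, 0.0012, -0.0024, 0.0727]
[0.0001, -0.0119, -0.0, 0.0012, -0.0024, 0.109]
[0.0005, -0.0159, -0.0, 0.0011, -0.0025, 0.1453]
[0.0011, -0.0198, -0.0, 0.0011, -0.0025, 0.1817]
[0.0018, -0.0238, -0.0, 0.0011, -0.0025, 0.218]
[0.0027, -0.0277, -0.0, 0.001, -0.0025, 0.2543]
[0.0037, -0.0315, -0.0, 0.001, -0.0025, 0.2907]
[0.0048, -0.0353, -0.0, 0.0009, -0.0026, 0.327]
[0.0061, -0.0391, -0.0, 0.0009, -0.0026, 0.3633]
[0.0075, -0.0428, -0.0, 0.0008, -0.0026, 0.3997]
[0.009, -0.0465, -0.0, 0.0008, -0.0026, 0.436]
```

Call:
send_rows --targets '[0, -0.004, 0, 0, 0, 0.0363, -1, 0, -0.008, 0, 0, 0, 0.0727, -1, 0.0003, -0.0119, 0, 0, 0, 0.109, -1, 0.0007, -0.0159, 0, 0, 0, 0.1453, -1, 0.0013, -0.0198, 0, 0, 0, 0.1817, -1, 0.002, -0.0238, 0, 0, 0, 0.218, -1, 0.0029, -0.0277, 0, 0, 0, 0.2543, -1, 0.0039, -0.0315, 0, 0, 0, 0.2907, -1, 0.005, -0.0353, 0, 0, 0, 0.327, -1, 0.0063, -0.0391, 0, 0, 0, 0.3633, -1, 0.0074, -0.0421, 0, 0, 0, 0.393, -1, 0.0081, -0.0439, 0, 0, 0, 0.412, -1]'

```text
clock: 4.9
eef_pos: [566.4, 130.1, 94.2]
tcp_rot: [-3.141, -0.003, 0.146]
contact_force: [-1.9, 0.5, 7.6]
opening: 0.132
grasp_force: 39.6
```

```bash
python3 - <<'E'
from h import *
d=snap('wrist','w2'); s=r.sense(); h=np.array([674.18,147.79]); v=s['eef_pos'][:2]-h
print(s['contact_force'],s['wrist_torque'],s['eef_pos'],s['tcp_rot'],np.hypot(*v), .1416-np.pi/2-np.arctan2(v[1],v[0]))
t=snap('top','top1')
S=[579.44,174.69,.14158]
P=[(*T(S,(-76,-40)),12),(*T(S,(-76,-40)),22),(*h,116),(*T(S,(90-142,-40)),116)]
print(w2p(d,P).round(1).tolist(),w2p(t,P).round(1).tolist())
A=cv2.resize(t['color'][160:310,150:290],None,fx=4,fy=4,interpolation=cv2.INTER_CUBIC); cv2.imwrite('pics/c3.png',A)
B=cv2.resize(d['color'],None,fx=.9375,fy=.9375); cv2.imwrite('pics/c4.png',d['color'])
E
```

```text
[-3.02950292  1.20004427  7.73379018] [0.25389312 0.39926843 0.14238741] [566.3446852  130.30864837  94.20163805] [-3.14112675 -0.00320871  0.14507403] 109.24309027246383 1.5516828874033326
[[314.5, 330.6], [314.4, 338.7], [313.4, 20.0], [312.9, 417.8]] [[224.4, 267.9], [223.6, 267.6], [204.7, 174.4], [213.4, 250.5]]
```

View pics/w2.png

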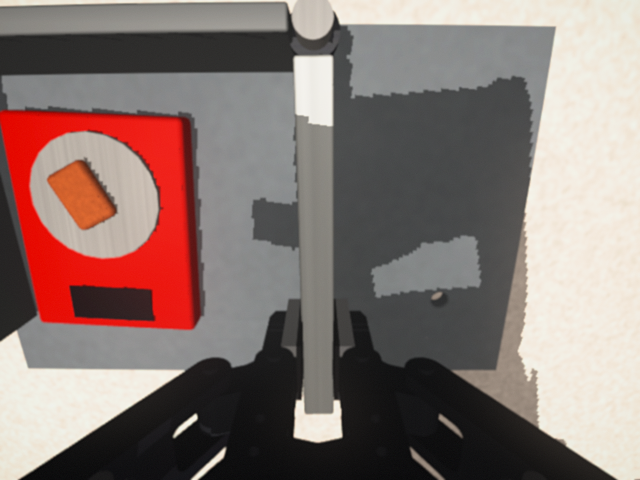

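The wrist view shows the hinge at (314,20) and the rail end centred at about (318,412), where square would be (313,418). The wing is about 15 mrad short, so I nudge it, release, lift and look.

Call:
send_rows --targets '[0, -0.001, 0, 0, 0, 0.008, -1, 0, -0.0018, 0, 0, 0, 0.016, -1, 0, -0.0018, 0, 0, 0, 0.016, -1, 0, -0.0018, 0, 0, 0, 0.016, -0.6, 0, -0.0018, 0, 0, 0, 0.016, -0.3, 0, -0.0018, 0, 0, 0, 0.016, -0.2, 0, -0.0018, 0, 0, 0, 0.016, 0, 0, -0.0018, -0.03, 0, 0, 0.016, 0, 0, -0.0018, -0.07, 0, 0, 0.016, 0, 0, -0.0018, -0.11, 0, 0, 0.016, 0, 0, -0.0018, -0.11, 0, 0, 0.016, 0]'

```text
clock: 5.92
eef_pos: [569.5, 132.0, 210.2]
tcp_rot: [-3.141, -0.012, 0.131]
contact_force: [1.1, 0.2, 1.0]
opening: 0.506
grasp_force: 0.0
```

```bash
python3 - <<'E'
from h import *
s=r.sense(); print(s['eef_pos'],s['tcp_rot'],rel(420,-60,210,.1416,s), rel(642.5,-262,190,.1416,s))
E
```

```text
[569.48973604 132.0075071  210.22679908] [-3.14064729 -0.01226173  0.13104663] [-0.1733, 0.1708, -0.0021, -0.0009, -0.0123, -0.0105] [0.0206, 0.4002, 0.0201, -0.0009, -0.0123, -0.0105]
```

Call:
send_rows --targets '[0.021, 0.4, 0.02, -0.001, -0.012, -0.01, 0, 0.021, 0.4, 0.02, -0.001, -0.012, -0.01, 0, 0.021, 0.4, 0.02, -0.001, -0.012, -0.01, 0, 0.021, 0.4, 0.02, -0.001, -0.012, -0.01, 0, 0.021, 0.4, 0.02, -0.001, -0.012, -0.01, 0, 0.021, 0.4, 0.02, -0.001, -0.012, -0.01, 0, 0.021, 0.4, 0.02, -0.001, -0.012, -0.01, 0, 0.021, 0.4, 0.02, -0.001, -0.012, -0.01, 0, 0.021, 0.4, 0.02, -0.001, -0.012, -0.01, 0, 0.021, 0.4, 0.02, -0.001, -0.012, -0.01, 0, 0.021, 0.4, 0.02, -0.001, -0.012, -0.01, 0, 0.021, 0.4, 0.02, -0.001, -0.012, -0.01, 0]'

```text
clock: 6.92
eef_pos: [638.2, -264.1, 181.8]
tcp_rot: [3.141, 0.011, 0.139]
contact_force: [0.6, 0.9, 1.1]
opening: 0.501
grasp_force: 0.0
```

```bash
python3 - <<'E'
from h import *
s=r.sense(); print(s['eef_pos'],s['tcp_rot'])
t=snap('top','top2'); d=snap('wrist','w3'); a=snap('scene','scene2')
S=[579.44,174.69,.14158]
P=[(*T(S,(-76,-40)),12),(*T(S,(-76,-40)),22),(*T(S,(90,-40)),116),(*T(S,(90-142,-40)),116)]
print('top',w2p(t,P).round(1).tolist(),'scene',w2p(a,P).round(1).tolist())
print('pin w',w2p(d,[(642.6,-262.2,85),(642.6,-262.2,35)]).round(1).tolist())
o=np.zeros((600,800,3),np.uint8)
o[:360,:400]=cv2.resize(t['color'][210:300,180:280],None,fx=4,fy=4,interpolation=cv2.INTER_CUBIC)
o[:360,400:]=cv2.resize(a['color'][205:295,350:450],None,fx=4,fy=4,interpolation=cv2.INTER_CUBIC)
o[360:600,:320]=cv2.resize(d['color'],(320,240))
cv2.imwrite('pics/c5.png',o)
E
```

```text
[ 638.17537544 -264.1207211   181.80294105] [3.14101888 0.01142504 0.13861113]
top [[224.4, 267.9], [223.6, 267.6], [204.7, 174.4], [213.4, 250.5]] scene [[405.6, 252.3], [406.1, 248.3], [474.7, 251.2], [418.9, 214.0]]
pin w [[318.3, 237.1], [318.1, 217.0]]
```

View pics/c5.png

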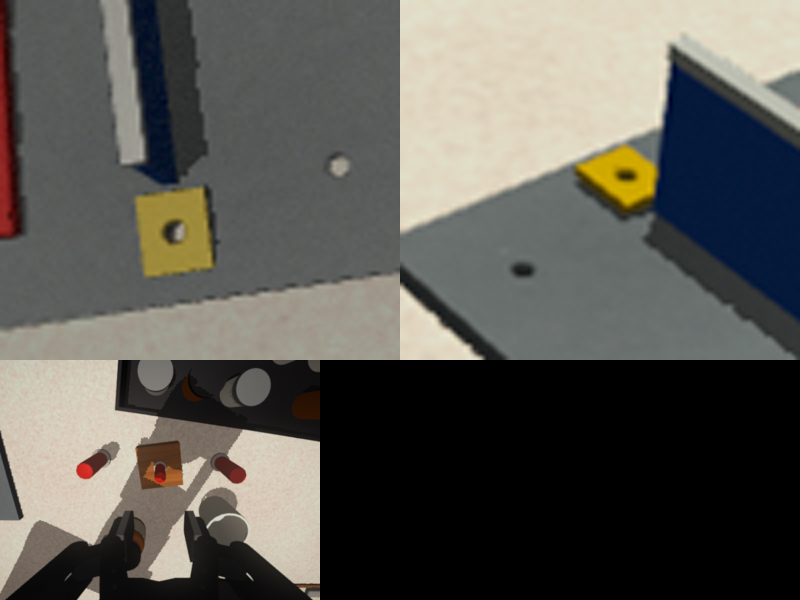

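The top view shows the tab hole at (223.1,267.4), predicted (223.6,267.6) for alignment. The scene view has it at (406.1,248.4), predicted (406.1,248.3). The wing is square within about 1 mm. In the wrist view the pin top is at (320,237), predicted (318,237). Next is the pin.

```bash
python3 - <<'E'
from h import *
s=r.sense(); print(s['eef_pos'],s['tcp_rot'],np.abs(s['qvel']).max(),rel(642.5,-262.3,120,.1416,s),rel(642.5,-262.3,58,.1416,s))
E
```

```text
[ 638.29053051 -261.49167431  182.43709015] [3.1411957  0.01134192 0.14188094] 0.010423284559907792 [0.0048, 0.0014, 0.0624, 0.0004, 0.0113, 0.0003] [0.0055, 0.0013, 0.1244, 0.0004, 0.0113, 0.0003]
```

Call:
send_rows --targets '[0.0048, 0.001, 0.025, 0, 0.0113, 0, 0, 0.0048, 0.001, 0.05, 0, 0.0113, 0, 0, 0.005, 0.001, 0.07, 0, 0.0113, 0, 0, 0.0052, 0.001, 0.09, 0, 0.0113, 0, 0, 0.0054, 0.001, 0.11, 0, 0.0113, 0, 0, 0.0055, 0.001, 0.1244, 0, 0.0113, 0, 0, 0.0055, 0.001, 0.1244, 0, 0.0113, 0, 0, 0.0055, 0.001, 0.1244, 0, 0.0113, 0, 0]'

```text
clock: 7.73
eef_pos: [642.6, -262.2, 57.9]
tcp_rot: [3.141, 0.001, 0.142]
contact_force: [-0.0, -0.1, 1.2]
opening: 0.5
grasp_force: 0.0
```

```bash
python3 - <<'E'
from h import *
s=r.sense(); print(s['eef_pos'],s['tcp_rot'],s['contact_force'],np.abs(s['qvel']).max(),rel(642.5,-262.3,58,.1416,s))
E
```

```text
[ 642.57506275 -262.20725568   57.94343729] [3.14125406e+00 6.33581539e-04 1.42200086e-01] [-0.00460238 -0.07450884  1.19658265] 0.024424651392348208 [-0.0001, 0.0001, -0.0001, 0.0003, 0.0006, 0.0006]
```

Close, then lift straight up 60 mm.

Call:
send_rows --targets '[0, 0, 0, 0, 0, 0, -0.4, 0, 0, 0, 0, 0, 0, -0.7, 0, 0, 0, 0, 0, 0, -1, 0, 0, 0, 0, 0, 0, -1, 0, 0, 0, 0, 0, 0, -1, 0, 0, 0, 0, 0, 0, -1, 0, 0, -0.01, 0, 0, 0, -1, 0, 0, -0.03, 0, 0, 0, -1, 0, 0, -0.06, 0, 0, 0, -1, 0, 0, -0.1, 0, 0, 0, -1, 0, 0, -0.1, 0, 0, 0, -1, 0, 0, -0.1, 0, 0, 0, -1]' --grip_force 60

```text
clock: 8.73
eef_pos: [644.5, -264.0, 162.2]
tcp_rot: [3.137, -0.006, 0.141]
contact_force: [-0.3, -0.5, -0.4]
opening: 0.165
grasp_force: 58.8
```

```bash
python3 - <<'E'
from h import *
s=r.sense(); print(s['eef_pos'],s['tcp_rot'],s['contact_force'],s['opening'],s['grasp_force'],np.abs(s['qvel']).max(),rel(460,70,158,.1416,s),rel(510,124.4,158,.1416,s))
E
```

```text
[ 644.51764392 -263.97116685  162.19092935] [ 3.13736306 -0.00567722  0.14113926] [-0.3232921  -0.46456461 -0.39114608] 0.16472913181965165 58.75300347805023 0.05309718024730807 [-0.1357, -0.3566, 0.0019, 0.0042, -0.0057, -0.0005] [-0.0786, -0.4034, 0.002, 0.0042, -0.0057, -0.0005]
```

Call:
send_rows --targets '[-0.102, -0.323, -0.006, 0, 0, 0, -1, -0.102, -0.323, -0.006, 0, 0, 0, -1, -0.102, -0.323, -0.006, 0, 0, 0, -1, -0.102, -0.323, -0.006, 0, 0, 0, -1, -0.102, -0.323, -0.006, 0, 0, 0, -1, -0.102, -0.323, -0.006, 0, 0, 0, -1, -0.102, -0.323, -0.006, 0, 0, 0, -1, -0.102, -0.323, -0.006, 0, 0, 0, -1, -0.102, -0.323, -0.006, 0, 0, 0, -1, -0.102, -0.323, -0.006, 0, 0, 0, -1, -0.102, -0.323, -0.006, 0, 0, 0, -1, -0.102, -0.323, -0.006, 0, 0, 0, -1]'

```text
clock: 9.73
eef_pos: [496.8, 41.5, 163.6]
tcp_rot: [3.14, -0.0, 0.141]
contact_force: [-0.6, 0.2, -0.4]
opening: 0.168
grasp_force: 58.9
```

```bash
python3 - <<'E'
from h import *
s=r.sense(); print(s['eef_pos'],s['tcp_rot'],s['contact_force'],s['opening'],s['grasp_force'],np.abs(s['qvel']).max(),rel(509.9,124.5,158,.1416,s))
E
```

```text
[496.76697768  41.49073248 163.6333291 ] [ 3.14021716e+00 -3.90469471e-04  1.40745800e-01] [-0.57868502  0.19780084 -0.40215647] 0.16832322973560998 58.945276737213135 0.014797772281571945 [0.0246, -0.0804, 0.0055, 0.0014, -0.0004, -0.0009]
```

Call:
send_rows --targets '[0.008, -0.025, 0.003, 0.0014, 0, 0, -1, 0.016, -0.05, 0.005, 0.0014, 0, 0, -1, 0.0246, -0.0804, 0.0055, 0.0014, 0, 0, -1, 0.0246, -0.0804, 0.0055, 0.0014, 0, 0, -1, 0.0246, -0.0804, 0.0055, 0.0014, 0, 0, -1, 0.0246, -0.0804, 0.0055, 0.0014, 0, 0, -1, 0.0246, -0.0804, 0.0055, 0.0014, 0, 0, -1, 0.0246, -0.0804, 0.0055, 0.0014, 0, 0, -1]'

```text
clock: 10.4
eef_pos: [509.4, 124.1, 158.2]
tcp_rot: [-3.141, -0.0, 0.14]
contact_force: [0.3, 0.0, -0.1]
opening: 0.165
grasp_force: 59.0
```

```bash
python3 - <<'E'
from h import *
s=r.sense(); print(s['eef_pos'],s['tcp_rot'],s['contact_force'],np.abs(s['qvel']).max(),rel(509.9,124.5,90,.1416,s))
E
```

```text
[509.38535765 124.12823072 158.17389146] [-3.14143981e+00 -1.39720141e-04  1.39618570e-01] [ 0.25565053  0.03460781 -0.11710803] 0.004583144997670708 [0.0006, -0.0003, 0.0682, -0.0002, -0.0001, -0.002]
```

Call:
send_rows --targets '[0.0006, -0.0003, 0.02, 0, 0, -0.002, -1, 0.0006, -0.0003, 0.04, 0, 0, -0.002, -1, 0.0006, -0.0003, 0.06, 0, 0, -0.002, -1, 0.0006, -0.0003, 0.075, 0, 0, -0.002, -1, 0.0006, -0.0003, 0.08, 0, 0, -0.002, -1, 0.0006, -0.0003, 0.08, 0, 0, -0.002, -1, 0.0006, -0.0003, 0.08, 0, 0, -0.002, -1, 0.0006, -0.0003, 0.08, 0, 0, -0.002, -1]'

```text
clock: 11.07
eef_pos: [510.7, 125.7, 79.3]
tcp_rot: [-3.141, -0.002, 0.143]
contact_force: [0.5, -0.1, -1.4]
opening: 0.166
grasp_force: 59.0
```

```bash
python3 - <<'E'
from h import *
s=r.sense(); print(s['eef_pos'],s['tcp_rot'],s['contact_force'])
a=snap('scene','scene3'); t=snap('top','top3')
p=s['eef_pos']; z0=p[2]-48
print(w2p(a,[(*p[:2],z0),(*p[:2],z0+20),(*p[:2],z0+75),(509.85,124.4,22)]).round(1).tolist())
o=np.zeros((600,800,3),np.uint8)
o[:]=cv2.resize(a['color'][190:265,355:455],None,fx=8,fy=8,interpolation=cv2.INTER_CUBIC)
cv2.imwrite('pics/c6.png',o)
E
```

```text
[510.70502357 125.73119233  79.25687833] [-3.14110225e+00 -1.97492053e-03  1.42825746e-01] [ 0.52710488 -0.11457382 -1.42801408]
[[407.3, 244.6], [408.2, 236.4], [410.9, 212.8], [406.1, 248.3]]
```

View pics/c6.png

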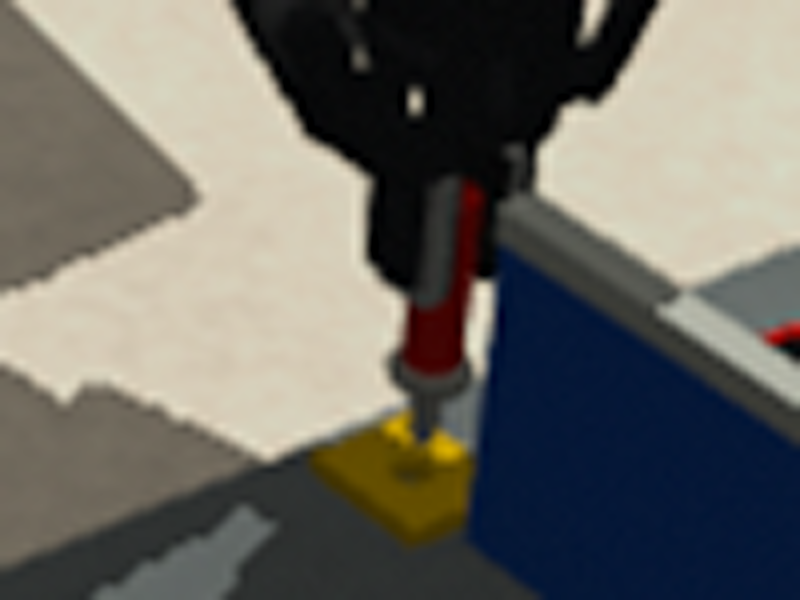

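The view shows the pin tip at (407.6,244.6), matching its predicted place, and the tab hole at (406.1,247.7). The pin sits about 1.4 mm to +y/+x, so I correct that before lowering.

Call:
send_rows --targets '[-0.001, 0.0011, 0, 0, 0.002, 0, -1, -0.001, 0.0011, 0, 0, 0.002, 0, -1, -0.001, 0.0011, 0, 0, 0.002, 0, -1, -0.001, 0.0011, 0, 0, 0.002, 0, -1]'

```text
clock: 11.5
eef_pos: [509.2, 124.6, 78.5]
tcp_rot: [-3.141, -0.003, 0.143]
contact_force: [-0.7, -0.1, -1.0]
opening: 0.168
grasp_force: 59.0
```

```bash
python3 - <<'E'
from h import *
for i in range(3):
    s=r.sense(); print(s['eef_pos'],s['tcp_rot'],s['contact_force']); cams.grab_frame('wrist')
print(rel(509.9,124.4,68,.1416))
E
```

```text
[509.16284099 124.62110361  78.45854935] [-3.14116960e+00 -2.78925059e-03  1.43214860e-01] [-0.7081715  -0.07854062 -0.97033216]
[509.17162973 124.63956758  78.39645758] [-3.14118596e+00 -2.71543718e-03  1.43265776e-01] [ 0.047422   -0.09627197 -0.51736897]
[509.09868088 124.62647793  78.32700878] [-3.14120784e+00 -2.51347974e-03  1.43311723e-01] [ 0.28624164 -0.07560404 -0.50832415]
[0.0007, 0.0003, 0.0103, -0.0004, -0.0025, 0.0017]
```

Call:
send_rows --targets '[0.0007, 0.0002, 0.003, 0, -0.002, 0, -1, 0.0007, 0.0002, 0.006, 0, -0.002, 0, -1, 0.0007, 0.0002, 0.009, 0, -0.002, 0, -1, 0.0007, 0.0002, 0.012, 0, -0.002, 0, -1, 0.0007, 0.0002, 0.014, 0, -0.002, 0, -1, 0.0007, 0.0002, 0.014, 0, -0.002, 0, -1]'

```text
clock: 12.15
eef_pos: [509.5, 124.4, 63.6]
tcp_rot: [-3.141, 0.0, 0.143]
contact_force: [-0.6, -0.2, -1.0]
opening: 0.166
grasp_force: 59.0
```

Call:
send_rows --targets '[0.0003, 0, 0.002, 0, 0, 0, -1, 0.0003, 0, 0.004, 0, 0, 0, -1, 0.0003, 0, 0.006, 0, 0, 0, -1, 0.0003, 0, 0.008, 0, 0, 0, -1, 0.0003, 0, 0.009, 0, 0, 0, -1, 0.0003, 0, 0.009, 0, 0, 0, -1]'

```text
clock: 12.65
eef_pos: [510.0, 124.5, 55.0]
tcp_rot: [-3.141, -0.0, 0.143]
contact_force: [0.3, 0.1, -0.6]
opening: 0.161
grasp_force: 59.0
```

Tip is about 7 mm above the table, inside the base hole, with no resistance. I press on until the collar seats.

Call:
send_rows --targets '[0, 0, 0.002, 0, 0, 0, -1, 0, 0, 0.0035, 0, 0, 0, -1, 0, 0, 0.0045, 0, 0, 0, -1, 0, 0, 0.0055, 0, 0, 0, -1, 0, 0, 0.006, 0, 0, 0, -1, 0, 0, 0.006, 0, 0, 0, -1]'

```text
clock: 13.15
eef_pos: [510.8, 124.8, 51.5]
tcp_rot: [-3.141, -0.002, 0.143]
contact_force: [-8.2, -1.5, 30.2]
opening: 0.159
grasp_force: 62.5
```

30 N of resistance at about the home height. I release and check.

Call:
send_rows --targets '[0, 0, 0.003, 0, 0, 0, -1, 0, 0, 0.003, 0, 0, 0, -0.6, 0, 0, 0.003, 0, 0, 0, -0.3, 0, 0, 0.003, 0, 0, 0, -0.1, 0, 0, 0.003, 0, 0, 0, 0, 0, 0, -0.02, 0, 0, 0, 0, 0, 0, -0.06, 0, 0, 0, 0, 0, 0, -0.1, 0, 0, 0, 0, 0, 0, -0.14, 0, 0, 0, 0, 0, 0, -0.14, 0, 0, 0, 0]'

```text
clock: 13.98
eef_pos: [514.0, 125.4, 196.2]
tcp_rot: [-3.14, -0.011, 0.143]
contact_force: [2.2, 0.1, 0.8]
opening: 0.499
grasp_force: 0.0
```

```bash
python3 - <<'E'
from h import *
s=r.sense(); print(s['eef_pos'],s['contact_force'])
a=snap('scene','scene4'); t=snap('top','top4')
L=(509.85,124.4)
P=[(*L,22),(*L,27),(*L,77)]
print('scene',((w2p(a,P)-[365,190])*8).round(0).tolist())
o=cv2.resize(a['color'][190:265,365:440],None,fx=8,fy=8,interpolation=cv2.INTER_CUBIC)
q=np.zeros((600,800,3),np.uint8); q[:,:600]=o; q[:200,600:]=cv2.resize(t['color'][230:280,200:250],(200,200),interpolation=cv2.INTER_CUBIC)
cv2.imwrite('pics/c7.png',q)
E
```

```text
[513.96897159 125.39314036 196.21448743] [2.15288658 0.14713968 0.77763464]
scene [[329.0, 466.0], [330.0, 450.0], [349.0, 284.0]]
```

View pics/c7.png

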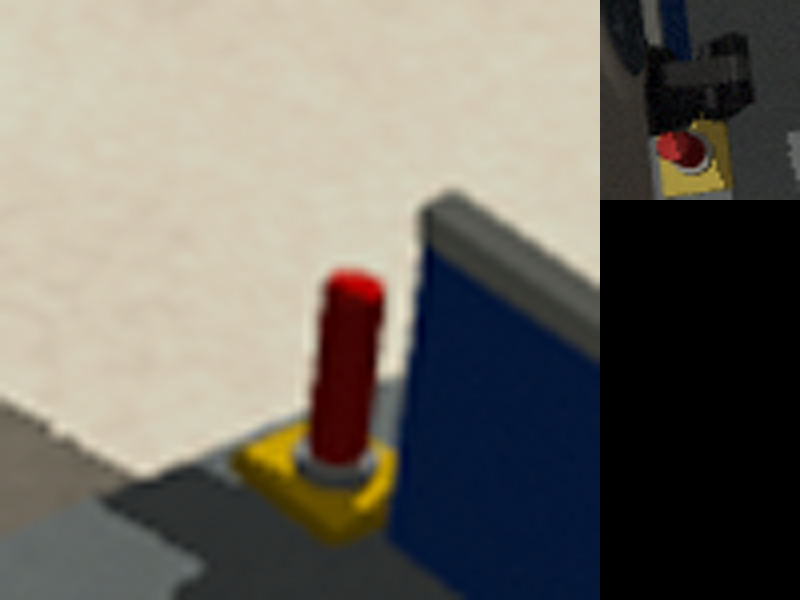

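The pin stands upright with its collar flat on the tab: top at (354,284), predicted (353,288), and collar at (338,458), predicted (334,454). The gripper is clear at z 196, so I hand in.

```bash
python3 -c "
from h import *
print(r.sign_off())"
```

```text
the job is handed in; nothing more can be done
None
```

The wing is turned square to the back panel and the smallest pin is pushed upright and fully home through the tab into the yellow-ringed hole. I handed the job in at about 14 s; the balance, jar, cup and brush were not touched on purpose, though I did not compare their positions afterwards.

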